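# Find the unlocked cover of the bench power trough and push it open

### The arm

A 6-joint arm with a two-finger parallel gripper is mounted at the origin on the work surface. World frame = base frame: x ahead of the robot, y to its left, z up, the work surface at z = 0. Lengths are in m, angles in rad, forces in N, time in s.
With the tool pointing down it reaches from about 0.275 to 0.975 m from the base axis. Payload 8.4 kg.
Tool frame: the origin (TCP) lies between the finger pads; the fingertips stand 17 mm ahead of it and the grasp point (between the pads) lies 2 mm behind it; z points along the fingers, y is the line along which they close (so a half turn about z gives the same grasp; the last joint's range is limited). The gripper opens to 92 mm and grips with 3 to 60 N. Pads are 20 mm wide; open, the fingers measure 128 mm over their backs; the gripper's body (75 mm by 189 mm) begins 69 mm behind the grasp point.
Start: joints at [1.33, 0.353, 1.633, -0, 1.155, -0.002], TCP at [0.148, 0.607, 0.232] pointing down, gripper open.
Joint ranges: [-2.63, 2.63], [-0.92, 2.1], [0.06, 2.66], [-1.3, 4.44], [0, 2.69], [-3.02, 3.02]. Speed limits (rad/s): [2.22, 2.22, 2.79, 3.14, 3.14, 3.14].

### API

Orientations are given as a unit quaternion [w, x, y, z].
In Python, from rig import robot, optics, nets gives the robot as it stands.
- The arm moves only by the tool play_rows, never from a script. Its argument "series" is one flat list of numbers, 7 for each row, row after row: the shift along the tool's x, y, z in m, then the turn, a rotation vector about the tool's x, y, z in rad, then the opening, from 0 (shut) to 1 (fully open). In form: [tx, ty, tz, ax, ay, az, claw, tx, ty, tz, ax, ay, az, claw, ...]. A call has 1 to 5 rows; each row shifts and turns the commanded pose from where the row before left it, along the tool's axes as they then stand; what a row does not reach is not made up. A row lasts 1/12 s, in which the tool goes at most 41.7 mm and 7.16 degrees, less where a joint would pass 70% of its speed; a pose out of reach is approached as far as the arm can. A call with a gripper value outside its range is refused whole. The fingers move at their own pace and stop on an object; the grip force is fixed at half the most. Time passes only in rows, so rows that do not move let the fingers close. It gives the time, the measured TCP pose, the force, the opening and the grip force at its end, in the units of the state.
- robot.get_obs(): the state, without advancing time (a new reading comes with each control period).
- optics.read_camera(name): name is "scene" or "top"; returns (picture, depth): 400x640x3 uint8, red, green, blue; 400x640 float32, m along the optical axis (not along the pixel's ray), 0 where there is no reading.
- optics.camera_info(name): a dict with "camera_matrix" (3x3 intrinsics, pixels), "cam_to_world" (4x4, takes a point from camera to world coordinates). Camera axes: x right, y down, z forward; pixel columns grow to the right and rows downward; lengths in m; the calibration is good to about 2 mm. A picture is of the moment at which its call begins. camera_info takes no time and is no camera call.
- robot.sign_off(): hands the job in; it is judged then, once.
Trained networks look in the newest picture that a camera, given by its name, has taken for a name from the list of things; names that differ only in an ending like _2 or _b are one class to them, and where a whole thing is asked for, a point or a joint stands for the part that bears it (a point fixed in the world has none). Each returns a list of dicts, best first, with "confidence" (0 to 1); they miss things now and then, are a little off and sometimes report something else, mostly with a low value. They report only what shows in the picture. A call takes as long as a camera call.
- nets.spot_in(camera, target): "bbox" ([centre column, centre row, width, height] in pixels, round what is visible of it).
- nets.pinpoint(camera, target): "xy" ([column, row] in pixels: a listed point, or the origin of a listed thing).
The state is a dict: "time_s": time; "joints": joint angles; "joint_velocities": joint speeds; "effort": joint torques, N m; "eef_pos": TCP position; "ee_rot": TCP orientation; "contact_force": force on the tool from outside, world axes, zero at the start; "moment": the same for the moment, N m; "finger_gap": finger opening in m; "gripper_force": force on a finger pad.
Only numpy, scipy, OpenCV 4.12 (cv2) and the standard library are available. Lean on these libraries where they do the work, as an engineer would, in place of code of your own. Each camera call takes 0.05 s, during which the arm holds its last target. There are 200 camera calls.

### The job

Three of the four identical tip-up covers on the bench's power trough are locked from below and one has been unlocked for this station, though nothing shows which: press gently on the round mark of one cover after another until you find the one that rocks, then push that cover right open, its long end up and over away from you, until it leans back past upright on its stop. Only press and push with the fingers, do not grip anything, leave the pot, screwdriver, pliers and screw bin where they are, and finish with the hand clear.

Things in the scene. Friction and masses are not known exactly. Their poses are not given: they have to be found in the camera images.
- bay1_press (a point): centre of the round press mark (23 mm across) on top of the cover in bay 1, rightmost; fixed to the trough, it does not move with the cover. At the level of the closed top faces, 95 mm above the bench; x points across the trough away from the robot side, y along the row of covers to the left, z up.
- bay1_pivot (a point): middle of the pivot line of bay 1's cover, 34 mm nearer the robot side than its mark, same level and axes, fixed to the trough. From this line the marked short end reaches 55 mm away from the robot and tips down into the trough; the long end reaches 75 mm towards the robot and swings up and over, away from the robot.
- bay2_press (a point): centre of the round press mark (23 mm across) on top of the cover in bay 2, second from the right; fixed to the trough, it does not move with the cover. At the level of the closed top faces, 95 mm above the bench; x points across the trough away from the robot side, y along the row of covers to the left, z up.
- bay2_pivot (a point): middle of the pivot line of bay 2's cover, 34 mm nearer the robot side than its mark, same level and axes, fixed to the trough. From this line the marked short end reaches 55 mm away from the robot and tips down into the trough; the long end reaches 75 mm towards the robot and swings up and over, away from the robot.
- bay3_press (a point): centre of the round press mark (23 mm across) on top of the cover in bay 3, third from the right; fixed to the trough, it does not move with the cover. At the level of the closed top faces, 95 mm above the bench; x points across the trough away from the robot side, y along the row of covers to the left, z up.
- bay3_pivot (a point): middle of the pivot line of bay 3's cover, 34 mm nearer the robot side than its mark, same level and axes, fixed to the trough. From this line the marked short end reaches 55 mm away from the robot and tips down into the trough; the long end reaches 75 mm towards the robot and swings up and over, away from the robot.
- bay4_press (a point): centre of the round press mark (23 mm across) on top of the cover in bay 4, leftmost, next to the blank section; fixed to the trough, it does not move with the cover. At the level of the closed top faces, 95 mm above the bench; x points across the trough away from the robot side, y along the row of covers to the left, z up.
- bay4_pivot (a point): middle of the pivot line of bay 4's cover, 34 mm nearer the robot side than its mark, same level and axes, fixed to the trough. From this line the marked short end reaches 55 mm away from the robot and tips down into the trough; the long end reaches 75 mm towards the robot and swings up and over, away from the robot.
- loose (a joint): angle (rad) of the one unlocked cover, in a bay that differs from run to run: 0 shut, grows as the marked end goes down and the long end up, 1.57 upright, 1.83 on its stop. Friction hinge (0.04 N m): it stays where it is left; tipping takes about 2 to 4 N on the mark. Below 0.8 rad a level push on the raised edge binds: follow its arc. A locked cover gives about 1 mm there and springs back.
- trough: fixed grey metal trough, 150 mm deep, 608 mm long, 95 mm high; origin on its underside at the middle of the row of bays, axes as the marks'. Bays 120 mm apart; a blank section 120 mm long ends it on the left. Aluminium covers 130 (x) x 112 (y) x 5 mm, flush in the rim with 2 mm gaps. The trough is hollow for 55 mm under the marks; sockets 32 mm high on its floor.
- pot: small off-white plastic pot of metal clips, 58 mm across, 55 mm high, standing on the blank section of the trough; origin at the centre of its underside, z up. Bystander.
- driver: black electric screwdriver lying on the bench on the robot's side of the trough, 245 mm long, 40 mm thick; origin at its underside near mid-length, x along it to the bit. Bystander.
- pliers: long-nose pliers with red handles lying on the bench on the robot's side of the trough, 175 mm long, 12 mm high; origin at the underside near the middle, x to the jaws. Bystander.
- screw_bin: blue open bin of screws, 120 x 170 mm, 65 mm high, on the bench beyond the trough; origin at the centre of its underside. Bystander.

How it is judged:
By the outcome, as a careful person would: the job done as asked, in the order asked, and still so for the second after the job is handed in, with the robot touching nothing.
It also fails if it takes over 54 s, if anything falls off the work surface, if the arm or the gripper's body presses on something with over 40 N, if the wrist force passes 120 N, or if a joint passes its speed limit or range.

## Working session

There is one attempt and no reset: what is moved stays moved. The work goes in short steps, Python scripts to look and compute and a tool call to move; the robot and the scene stay as the last step left them, time stands still between calls to the robot, and variables do not carry over. Pictures are saved under pics/ and viewed, at most 10 in all, crops included, and the job is handed in when it is done.

Besides the shell and the picture viewer there is one more tool, called after "Call:" as name(argument=value, ...) on one line, values as JSON. play_rows: Moves the arm, as the interface text tells. Its arguments: {"type":"object","properties":{"series":{"type":"array","items":{"type":"number"}}},"required":["series"]}

```bash
mkdir -p pics; cat > h.py <<'E'
from rig import robot, optics, nets
import numpy as np, cv2
from scipy.spatial.transform import Rotation as R
def ray(cam,px,z):
    i=optics.camera_info(cam);K=np.array(i["camera_matrix"]);T=np.array(i["cam_to_world"])
    d=T[:3,:3]@np.linalg.solve(K,[px[0],px[1],1.]);o=T[:3,3]
    return o+d*(z-o[2])/d[2]
def dep(cam,px,D):
    i=optics.camera_info(cam);K=np.array(i["camera_matrix"]);T=np.array(i["cam_to_world"])
    z=D[int(round(px[1])),int(round(px[0]))]
    return (T@np.append(np.linalg.solve(K,[px[0],px[1],1.])*z,1))[:3]
def st():
    o=robot.get_obs();q=o["ee_rot"]
    print(o["time_s"],np.round(o["eef_pos"],4),np.round(q,4),np.round(o["contact_force"],2),o["finger_gap"])
    print(np.round(R.from_quat([q[1],q[2],q[3],q[0]]).as_matrix(),3).tolist(), np.round(o["joints"],3))
E
python3 - <<'E'
from h import *
st()
for c in("scene","top"):
    im,D=optics.read_camera(c);cv2.imwrite(f"pics/{c}.png",im[...,::-1])
    for t in["bay1_press","bay2_press","bay3_press","bay4_press","bay1_pivot","bay4_pivot"]:
        for r in nets.pinpoint(c,t)[:4]:print(c,t,np.round(r["xy"],1),round(r["confidence"],2),np.round(ray(c,r["xy"],.095),4),np.round(dep(c,r["xy"],D),3))
E
```

```text
0.0 [0.1477 0.6068 0.2309] [-1.000e-04  1.191e-01  9.929e-01 -7.000e-04] [ 0.91  0.02 -0.31] 0.09196121264022257
[[-0.972, 0.237, -0.0], [0.237, 0.972, -0.001], [-0.0, -0.001, -1.0]] [ 1.33   0.354  1.634 -0.     1.155 -0.002]
scene bay1_press [260.7 140.9] 0.96 [ 0.5901 -0.2215  0.095 ] [ 0.589 -0.224  0.092]
scene bay2_press [283.4 167.9] 0.86 [ 0.5978 -0.0993  0.095 ] [ 0.598 -0.1    0.094]
scene bay3_press [379.8 261.8] 0.72 [0.5885 0.2742 0.095 ] [0.61  0.294 0.139]
scene bay3_press [300.9 198.9] 0.59 [0.6227 0.0151 0.095 ] [0.622 0.014 0.094]
scene bay4_press [326.3 233.7] 0.67 [0.6371 0.1388 0.095 ] [0.637 0.139 0.095]
scene bay1_pivot [270.1 136.2] 0.62 [ 0.5593 -0.2215  0.095 ] [ 0.56  -0.221  0.096]
top bay1_press [436.6 212. ] 0.6 [ 0.5907 -0.218   0.095 ] [ 0.591 -0.218  0.096]
top bay2_press [392.3 209.7] 0.61 [ 0.5993 -0.1115  0.095 ] [ 0.599 -0.111  0.098]
top bay2_press [288.9 199.6] 0.6 [0.6311 0.1386 0.095 ] [0.631 0.139 0.094]
top bay3_press [337.8 203.1] 0.78 [0.6191 0.0198 0.095 ] [0.619 0.02  0.099]
top bay4_press [289.5 199.6] 0.64 [0.6311 0.1371 0.095 ] [0.631 0.137 0.093]
top bay4_press [361.7 223.9] 0.41 [ 0.567  -0.0364  0.095 ] [ 0.567 -0.036  0.094]
top bay4_press [435.3 284.3] 0.25 [ 0.4179 -0.2071  0.095 ] [ 0.412 -0.221  0.033]
top bay1_pivot [403.7 133.1] 0.49 [ 0.7863 -0.1466  0.095 ] [ 0.8   -0.157  0.033]
```

View pics/scene.png

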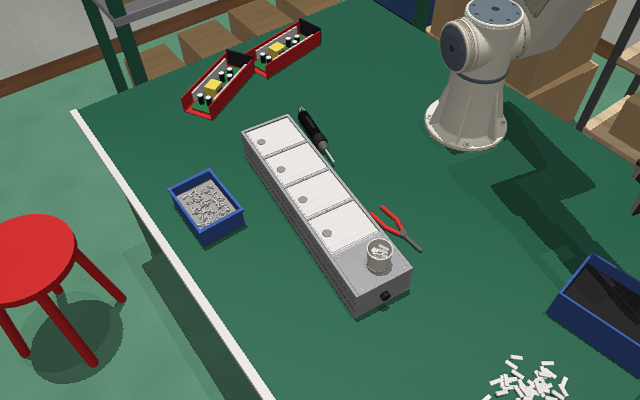

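View pics/top.png

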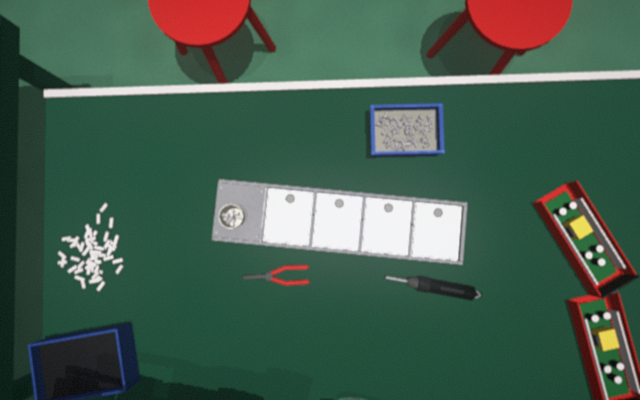

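The marks are at top-view pixels of about (438,212), (388,208), (339,203) and (290,198), with the pot on the left blank section. Next I refine them by blob centroid.

```bash
python3 - <<'E'
from h import *
P=[]
for c,pts in(("scene",[(261,141),(281,169),(302,199),(326,234)]),("top",[(438,212.5),(388.5,208),(339,203),(290,198.5)])):
    g=cv2.cvtColor(cv2.imread(f"pics/{c}.png"),cv2.COLOR_BGR2GRAY).astype(float)
    Q=[]
    for u,v in pts:
        u,v=int(round(u)),int(round(v));r=7
        w=g[v-r:v+r+1,u-r:u+r+1]; bg=np.median(w[w>170]) if (w>170).any() else 220
        yy,xx=np.mgrid[-r:r+1,-r:r+1]; m=np.clip(bg-15-w,0,None)*((xx**2+yy**2)<=36)
        Q.append(ray(c,(u+(m*xx).sum()/m.sum(),v+(m*yy).sum()/m.sum()),.095))
    Q=np.array(Q);print(c,np.round(Q,4).tolist());P.append(Q)
M=np.mean(P,0);d=M[3]-M[0];print(np.linalg.norm(d),np.arctan2(-d[0],d[1]))
c=M.mean(0)
yaw=np.arctan2(-d[0],d[1]);y=np.array([-np.sin(yaw),np.cos(yaw)]);
print("fit",[np.round(c[:2]+y*.12*k,4).tolist() for k in(-1.5,-.5,.5,1.5)])
E
```

```text
scene [[0.5916, -0.219, 0.095], [0.6064, -0.1003, 0.095], [0.6207, 0.0181, 0.095], [0.6357, 0.1373, 0.095]]
top [[0.5903, -0.2207, 0.095], [0.6054, -0.1013, 0.095], [0.6196, 0.0173, 0.095], [0.6348, 0.1366, 0.095]]
0.359527289278058 -0.12365922611732381
fit [[0.5908, -0.2201], [0.6056, -0.101], [0.6204, 0.018], [0.6352, 0.1371]]
```

Call:
play_rows(series=[0,0,0,0,0,-0.116,0,-0.03,-0.022,0,0,0,0,0,-0.03,-0.022,0,0,0,0,0,-0.03,-0.022,0,0,0,0,0,-0.03,-0.022,0,0,0,0,0])

```text
time_s: 1.12
eef_pos: [0.2569, 0.5041, 0.2316]
ee_rot: [0.0, 0.061, 0.998, 0.0]
contact_force: [0.1, 0.1, -0.9]
finger_gap: 0.0604
gripper_force: 0.0
```

Call:
play_rows(series=[-0.03,-0.022,0,0,0,0,0,-0.03,-0.022,0,0,0,0,0,-0.03,-0.022,0,0,0,0,0,-0.03,-0.022,0,0,0,0,0,-0.03,-0.022,0,0,0,0,0])

```text
time_s: 1.53
eef_pos: [0.3927, 0.3763, 0.2318]
ee_rot: [0.0, 0.061, 0.998, 0.0]
contact_force: [-0.0, 0.6, 0.1]
finger_gap: 0.0275
gripper_force: 0.0
```

Call:
play_rows(series=[-0.03,-0.022,0,0,0,0,0,-0.03,-0.022,0,0,0,0,0,-0.03,-0.022,0,0,0,0,0,-0.03,-0.022,0,0,0,0,0,-0.03,-0.022,0,0,0,0,0])

```text
time_s: 1.95
eef_pos: [0.5281, 0.2486, 0.2318]
ee_rot: [0.0, 0.061, 0.998, 0.0]
contact_force: [0.1, 0.1, 0.8]
finger_gap: 0.0006
gripper_force: 0.0
```

```bash
cat >> h.py <<'E'
B={1:(.5908,-.2201),2:(.6056,-.101),3:(.6204,.018),4:(.6352,.1371)}
def to(b,dx=0,z=.112,yaw=-.1237):
    o=robot.get_obs();q=o["ee_rot"];M=R.from_quat([q[1],q[2],q[3],q[0]]).as_matrix()
    t=np.array([B[b][0]+dx*np.cos(yaw),B[b][1]+dx*np.sin(yaw),z])
    print("to",b,np.round(M.T@(t-o["eef_pos"]),4),"gap",round(o["finger_gap"],4),"F",np.round(o["contact_force"],2),"pos",np.round(o["eef_pos"],4),o["time_s"])
E
python3 -c "
from h import *
st();to(4)"
```

```text
1.95 [0.5281 0.2486 0.2318] [2.000e-04 6.140e-02 9.981e-01 1.000e-04] [0.09 0.14 0.82] 0.0006090634808009184
[[-0.992, 0.123, 0.0], [0.123, 0.992, 0.0], [-0.0, 0.0, -1.0]] [ 0.437  0.289  1.724  0.     1.128 -1.011]
to 4 [-0.1199 -0.0976  0.1198] gap 0.0006 F [0.09 0.14 0.82] pos [0.5281 0.2486 0.2318] 1.95
```

Call:
play_rows(series=[-0.03,-0.0245,0,0,0,0,0,-0.03,-0.0245,0,0,0,0,0,-0.03,-0.0245,0,0,0,0,0,-0.03,-0.0245,0.02,0,0,0,0,0,0,0.03,0,0,0,0])

```text
time_s: 2.37
eef_pos: [0.6393, 0.1352, 0.1851]
ee_rot: [0.005, 0.063, 0.998, 0.0]
contact_force: [-0.1, 0.2, 0.2]
finger_gap: 0.0009
gripper_force: 0.0
```

Call:
play_rows(series=[0,0,0.03,0,0,0,0,0,0,0.025,0,0,0,0,0,0,0.008,0,0,0,0,0,0,0,0,0,0,0,0,0,0,0,0,0,0])

```text
time_s: 2.78
eef_pos: [0.6332, 0.1397, 0.1201]
ee_rot: [0.0, 0.061, 0.998, 0.0]
contact_force: [-0.6, -0.6, 0.1]
finger_gap: 0.0008
gripper_force: 0.0
```

```bash
python3 -c "
from h import *
to(4)"
```

```text
to 4 [-0.0023 -0.0023  0.0081] gap 0.0008 F [-0.58 -0.65  0.09] pos [0.6332 0.1397 0.1201] 2.7833
```

Call:
play_rows(series=[-0.002,-0.002,0.004,0,0,0,0,0,0,0.003,0,0,0,0,0,0,0.001,0,0,0,0,0,0,0.001,0,0,0,0,0,0,0,0,0,0,0])

```text
time_s: 3.2
eef_pos: [0.6354, 0.1373, 0.1119]
ee_rot: [0.001, 0.061, 0.998, 0.0]
contact_force: [-0.8, -1.4, 7.6]
finger_gap: 0.0005
gripper_force: 3.7
```

Call:
play_rows(series=[0,0,0.001,0,0,0,0,0,0,0,0,0,0,0])

```text
time_s: 3.37
eef_pos: [0.6354, 0.1373, 0.1116]
ee_rot: [0.001, 0.061, 0.998, 0.0]
contact_force: [-3.7, -2.1, 11.9]
finger_gap: 0.0003
gripper_force: 5.7
```

Bay 4 is locked: 12 N on it and it did not move. Next is bay 3.

Call:
play_rows(series=[0,0,-0.016,0,0,0,0,0,-0.03,0,0,0,0,0,0,-0.03,0,0,0,0,0,0,-0.03,0,0,0,0,0,0,-0.03,0,0,0,0,0])

```text
time_s: 3.78
eef_pos: [0.6198, 0.0172, 0.1261]
ee_rot: [0.0, 0.061, 0.998, 0.0]
contact_force: [0.8, -0.3, 0.1]
finger_gap: 0.0005
gripper_force: 0.0
```

Call:
play_rows(series=[0,0,0.007,0,0,0,0,0,0,0.003,0,0,0,0,0,0,0.002,0,0,0,0,0,0,0.002,0,0,0,0,0,0,0,0,0,0,0])

```text
time_s: 4.2
eef_pos: [0.62, 0.0191, 0.1112]
ee_rot: [-0.0, 0.061, 0.998, -0.0]
contact_force: [0.3, 0.4, 0.5]
finger_gap: 0.0005
gripper_force: 0.0
```

```bash
python3 -c "
from h import *
to(3)"
```

```text
to 3 [-0.0005 -0.001  -0.0008] gap 0.0005 F [0.34 0.4  0.5 ] pos [0.62   0.0191 0.1112] 4.2
```

Call:
play_rows(series=[0,0,0.001,0,0,0,0,0,0,0.001,0,0,0,0,0,0,0,0,0,0,0])

```text
time_s: 4.45
eef_pos: [0.6201, 0.0189, 0.1095]
ee_rot: [0.0, 0.061, 0.998, 0.0]
contact_force: [-0.3, 0.4, 0.8]
finger_gap: 0.0008
gripper_force: 0.6
```

Call:
play_rows(series=[0,0,0.001,0,0,0,0,0,0,0.001,0,0,0,0,0,0,0.001,0,0,0,0,0,0,0,0,0,0,0])

```text
time_s: 4.78
eef_pos: [0.62, 0.0181, 0.1064]
ee_rot: [0.0, 0.061, 0.998, 0.0]
contact_force: [0.6, 0.9, 1.2]
finger_gap: 0.0003
gripper_force: 0.8
```

Bay 3 rocks: it is 5.6 mm down with about 1 N. I keep pressing it down.

Call:
play_rows(series=[0,0,0.003,0,0,0,0,0,0,0.003,0,0,0,0,0,0,0.003,0,0,0,0,0,0,0.003,0,0,0,0,0,0,0.003,0,0,0,0])

```text
time_s: 5.2
eef_pos: [0.6198, 0.0179, 0.091]
ee_rot: [-0.0, 0.061, 0.998, -0.0]
contact_force: [0.5, 0.5, 2.4]
finger_gap: 0.0001
gripper_force: 0.9
```

Call:
play_rows(series=[0,0,0.003,0,0,0,0,0,0,0.003,0,0,0,0,0,0,0.003,0,0,0,0,0,0,0.003,0,0,0,0,0,0,0,0,0,0,0])

```text
time_s: 5.62
eef_pos: [0.6196, 0.0181, 0.0787]
ee_rot: [-0.0, 0.061, 0.998, -0.0]
contact_force: [-0.6, 0.4, 0.0]
finger_gap: 0.0001
gripper_force: 0.4
```

Call:
play_rows(series=[0,0,0.003,0,0,0,0,0,0,0.003,0,0,0,0,0,0,0.002,0,0,0,0,0,0,0,0,0,0,0])

```text
time_s: 5.95
eef_pos: [0.6196, 0.0181, 0.0709]
ee_rot: [-0.0, 0.061, 0.998, -0.0]
contact_force: [0.6, 0.5, 0.3]
finger_gap: 0.0006
gripper_force: 0.3
```

```bash
python3 - <<'E'
from h import *
to(3)
a=[cv2.resize(optics.read_camera(c)[0][...,::-1],(640,400)) for c in("scene","top")]
cv2.imwrite("pics/p.png",np.vstack([cv2.resize(a[0][100:300,180:480],(750,500))[:290],cv2.resize(a[1][120:300,200:500],(750,450))[:290]]))
E
```

```text
to 3 [-0.0008  0.     -0.0411] gap 0.0006 F [0.59 0.53 0.33] pos [0.6196 0.0181 0.0709] 5.95
```

View pics/p.png

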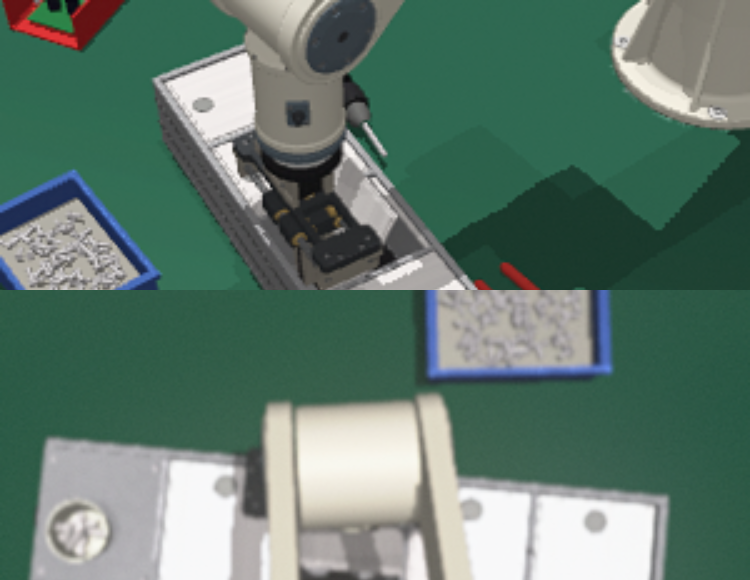

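The bay 3 cover is tilted, with its long end raised on the robot side and the fingers in the well. I lift, go round to the robot side and push level.

Call:
play_rows(series=[0,0,-0.02,0,0,0,0,0,0,-0.03,0,0,0,0,0,0,-0.035,0,0,0,0,0,0,-0.035,0,0,0,0,0,0,-0.02,0,0,0,0])

```text
time_s: 6.47
eef_pos: [0.6209, 0.0181, 0.2154]
ee_rot: [0.002, 0.061, 0.998, 0.0]
contact_force: [-0.1, 0.4, 0.2]
finger_gap: 0.0004
gripper_force: 0.0
```

Call:
play_rows(series=[0.03,0,0,0,0,0,0,0.03,0,0,0,0,0,0,0.03,0,0,0,0,0,0,0.028,0,0,0,0,0,0,0,0,0,0,0,0,0])

```text
time_s: 6.88
eef_pos: [0.4975, 0.0328, 0.211]
ee_rot: [-0.002, 0.061, 0.998, -0.0]
contact_force: [0.8, -0.4, 0.6]
finger_gap: 0.0005
gripper_force: 0.0
```

```bash
python3 - <<'E'
from h import *
to(3,-.114,.16)
im,D=optics.read_camera("scene")
i=optics.camera_info("scene");K=np.array(i["camera_matrix"]);T=np.array(i["cam_to_world"])
v,u=np.mgrid[100:300,180:480];z=D[v,u];P=np.stack([(u-K[0,2])/K[0,0]*z,(v-K[1,2])/K[1,1]*z,z],-1)@T[:3,:3].T+T[:3,3]
y=-.1237;Rm=np.array([[np.cos(y),np.sin(y)],[-np.sin(y),np.cos(y)]])
L=(P[...,:2]-B[3])@Rm.T; m=(abs(L[...,1])<.05)&(L[...,0]>-.12)&(L[...,0]<.03)&(P[...,2]>.1)&(P[...,2]<.2)
pts=np.c_[L[m],P[m][:,2]-.095];pts[:,0]+=.034
o=np.argsort(pts[:,2]);print(len(pts),np.round(pts[o][::max(1,len(o)//25)],3).tolist())
cv2.imwrite("pics/q.png",cv2.resize(im[100:300,180:480,::-1],(750,500)))
E
```

```text
to 3 [-0.0101  0.0005  0.0509] gap 0.0005 F [ 0.78 -0.37  0.63] pos [0.4975 0.0328 0.211 ] 6.8833
740 [[-0.003, -0.032, 0.005], [-0.007, -0.034, 0.008], [-0.004, 0.032, 0.011], [-0.006, -0.033, 0.014], [-0.007, 0.046, 0.016], [-0.01, -0.013, 0.019], [-0.009, 0.048, 0.021], [-0.014, 0.039, 0.023], [-0.014, -0.004, 0.026], [-0.013, 0.047, 0.028], [-0.016, 0.002, 0.031], [-0.013, 0.007, 0.033], [-0.017, -0.035, 0.035], [-0.019, -0.014, 0.038], [-0.019, -0.039, 0.041], [-0.022, 0.049, 0.043], [-0.024, 0.027, 0.046], [-0.027, -0.007, 0.049], [-0.024, -0.018, 0.05], [-0.027, 0.013, 0.053], [-0.029, 0.009, 0.055], [-0.03, 0.046, 0.058], [-0.032, -0.031, 0.059], [-0.03, -0.042, 0.061], [-0.034, 0.038, 0.062], [-0.034, 0.028, 0.067]]
```

View pics/q.png

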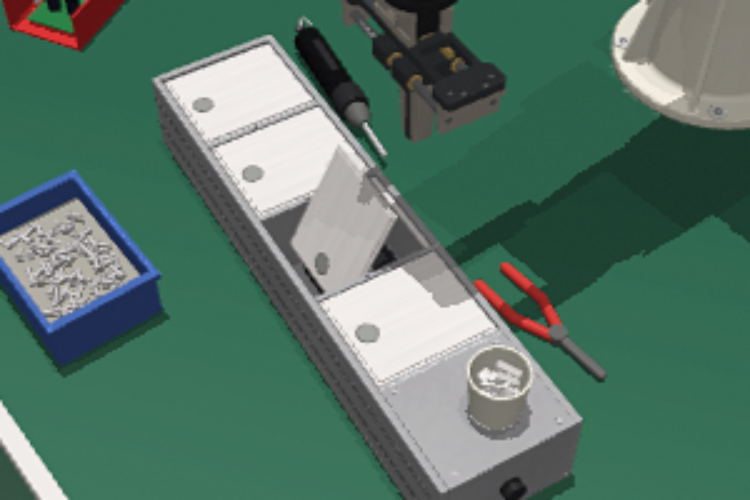

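The bay 3 cover stands at about 1.1 rad with its edge at z ≈ +67 mm, and the fingers are clear on the robot side. Now I lower and push.

Call:
play_rows(series=[0,0,0.025,0,0,0,0,0,0,0.026,0,0,0,0,-0.01,0,0,0,0,0,0,-0.012,0,0,0,0,0,0,-0.008,0,0,0,0,0,0])

```text
time_s: 7.35
eef_pos: [0.5357, 0.0287, 0.1616]
ee_rot: [0.001, 0.061, 0.998, 0.0]
contact_force: [0.9, 0.5, -0.4]
finger_gap: 0.0003
gripper_force: 0.0
```

Call:
play_rows(series=[-0.006,0,0,0,0,0,0,-0.006,0,0,0,0,0,0,-0.006,0,0,0,0,0,0,-0.006,0,0,0,0,0,0,-0.006,0,0,0,0,0,0])

```text
time_s: 7.77
eef_pos: [0.563, 0.0251, 0.1608]
ee_rot: [0.0, 0.061, 0.998, 0.0]
contact_force: [-0.3, 0.1, 1.1]
finger_gap: 0.0003
gripper_force: 0.4
```

Call:
play_rows(series=[-0.005,0,0,0,0,0,0,-0.005,0,0,0,0,0,0,-0.005,0,0,0,0,0,0,0,0,0,0,0,0,0])

```text
time_s: 8.1
eef_pos: [0.5782, 0.0233, 0.1605]
ee_rot: [0.0, 0.061, 0.998, 0.0]
contact_force: [-0.8, 0.2, 1.0]
finger_gap: 0.0006
gripper_force: 0.0
```

```bash
python3 -c "
from h import *
to(3,-.036,.16)"
```

```text
to 3 [-0.0065 -0.      0.0005] gap 0.0006 F [-0.77  0.24  1.04] pos [0.5782 0.0233 0.1605] 8.1
```

Call:
play_rows(series=[-0.002,0,0,0,0,0,0,-0.002,0,0,0,0,0,0,-0.002,0,0,0,0,0,0,-0.001,0,0,0,0,0,0,0,0,0,0,0,0,0])

```text
time_s: 8.52
eef_pos: [0.5842, 0.0225, 0.1604]
ee_rot: [-0.0, 0.061, 0.998, -0.0]
contact_force: [0.1, 0.8, -1.0]
finger_gap: 0.0006
gripper_force: 0.1
```

Call:
play_rows(series=[-0.001,0,0,0,0,0,0,-0.001,0,0,0,0,0,0,0,0,0,0,0,0,0])

```text
time_s: 8.77
eef_pos: [0.5863, 0.0223, 0.1605]
ee_rot: [0.0, 0.061, 0.998, 0.0]
contact_force: [-1.3, -0.2, 0.1]
finger_gap: 0.0004
gripper_force: 0.3
```

Call:
play_rows(series=[-0.001,0,0,0,0,0,0,-0.001,0,0,0,0,0,0,-0.001,0,0,0,0,0,0,0,0,0,0,0,0,0])

```text
time_s: 9.1
eef_pos: [0.5883, 0.022, 0.1602]
ee_rot: [-0.001, 0.061, 0.998, 0.0]
contact_force: [-5.3, 0.8, 1.8]
finger_gap: 0.0006
gripper_force: 2.6
```

It is on its stop, with the force rising to 5 N. I seat it 1 mm more, then retreat.

Call:
play_rows(series=[-0.001,0,0,0,0,0,0,0,0,0,0,0,0,0])

```text
time_s: 9.27
eef_pos: [0.5885, 0.022, 0.1601]
ee_rot: [-0.002, 0.061, 0.998, 0.0]
contact_force: [-7.8, 1.1, 2.7]
finger_gap: 0.0003
gripper_force: 4.3
```

Call:
play_rows(series=[0.01,0,0,0,0,0,0,0.03,0,0,0,0,0,0,0.03,0,0,0,0,0,0,0.03,0,-0.02,0,0,0,0,0,0,-0.03,0,0,0,0])

```text
time_s: 9.68
eef_pos: [0.4833, 0.0341, 0.2077]
ee_rot: [-0.005, 0.061, 0.998, -0.001]
contact_force: [0.9, -0.8, 1.1]
finger_gap: 0.0003
gripper_force: 0.0
```

Call:
play_rows(series=[0,0,-0.03,0,0,0,0,0,0,0,0,0,0,0,0,0,0,0,0,0,0])

```text
time_s: 9.93
eef_pos: [0.4923, 0.0341, 0.2425]
ee_rot: [0.003, 0.061, 0.998, 0.0]
contact_force: [0.2, 0.5, -0.1]
finger_gap: 0.0008
gripper_force: 0.0
```

```bash
python3 - <<'E'
from h import *
to(3)
im,D=optics.read_camera("scene")
i=optics.camera_info("scene");K=np.array(i["camera_matrix"]);T=np.array(i["cam_to_world"])
v,u=np.mgrid[100:300,180:480];z=D[v,u];P=np.stack([(u-K[0,2])/K[0,0]*z,(v-K[1,2])/K[1,1]*z,z],-1)@T[:3,:3].T+T[:3,3]
y=-.1237;Rm=np.array([[np.cos(y),np.sin(y)],[-np.sin(y),np.cos(y)]])
L=(P[...,:2]-B[3])@Rm.T+[.034,0]; m=(abs(L[...,1])<.04)&(abs(L[...,0])<.06)&(P[...,2]>.11)&(P[...,2]<.18)
k=np.polyfit(P[m][:,2]-.095,L[m][:,0],1);print(m.sum(),k,"angle",np.pi/2+np.arctan(k[0]))
cv2.imwrite("pics/r.png",cv2.resize(im[100:300,180:480,::-1],(750,500)))
E
```

```text
to 3 [-0.1284 -0.0004  0.1312] gap 0.0008 F [ 0.24  0.54 -0.07] pos [0.4923 0.0341 0.2425] 9.9333
126 [0.20260045 0.0058508 ] angle 1.7706910644189167
```

View pics/r.png

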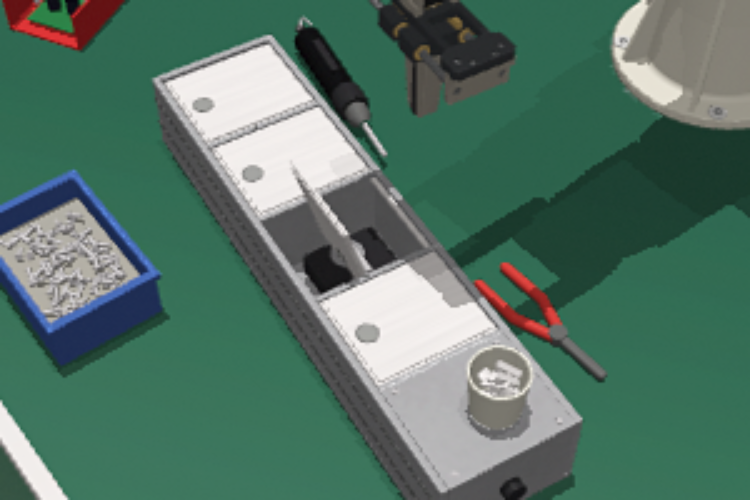

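The cover leans past upright on its stop, the other covers are shut, the hand is clear and the bystanders are undisturbed.

```bash
python3 -c "
from rig import robot
print(robot.sign_off())"
```

```text
the job is handed in; nothing more can be done
None
```

Bay 3 was the unlocked cover (bay 4 pressed first and was locked; bays 2 and 1 not tried): I pushed it back past upright until the force rose at its stop, left the hand clear, did not touch the other items, and handed in at about 10 s.

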